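# Walk a stuck plug-in module out of its dock

## Robot

A 6-joint arm with a two-finger parallel gripper is mounted at the origin on a cart in front of the work surface, level with it; the furniture and walls round the work are solid. World frame = base frame: x ahead of the robot, y to its left, z up, the work surface at z = 0. Lengths are in m, angles in rad, forces in N, time in s.
With the tool pointing down it reaches from about 0.35 to 0.875 m from the base axis. Payload 4.2 kg.
Tool frame: the origin (TCP) lies on the mounting face of the last link; the fingertips stand 173 mm ahead of it and the grasp point (between the pads) lies 155 mm ahead of it (arm.finger_overhang is the distance from the TCP to the fingertips, in m); z points along the fingers, y is the line along which they close (so a half turn about z gives the same grasp; the last joint's range is limited). The gripper opens to 85 mm and grips with 20 to 120 N. Pads are 22 mm wide; open, the fingers measure 114 mm over their backs; the gripper's body (76 mm by 85 mm) begins 54 mm behind the grasp point. The pads swing forward as they close: fully open they stand 13 mm farther back than shut.
Start: joints at [-0.927, 0.385, 0.008, 0, -1.194, -0.259], TCP at [0.235, -0.579, 0.405] pointing down, gripper open.
Joint ranges: [-3.14, 3.14], [-1.21, 2.06], [-1.07, 1.41], [-3.16, 2.05], [-2.99, -0.16], [-3.1, 3.1]. Speed limits (rad/s): [2.79, 2.79, 3.14, 3.14, 3.14, 3.14].

## Interface

Orientations are given as a 3x3 rotation matrix whose columns are the frame's x, y, z axes.
In Python, from station import arm, jaws, planner, sensors, optics, finish_job gives the robot as it stands. The module is installed in compiled form; this text tells all that it offers. Calls block until the motion is done:
- arm.move_to(position, orientation): joint-space move of the TCP to a pose.
- arm.line_to(position, rot=None, speed=0.15, stop_force=None): straight line of the TCP; rot=None keeps the orientation; speed is the mean speed in m/s. With stop_force (N) it stops when the force on the tool has changed by that much, and returns True; else False.
- arm.set_joints(angles): joint-space move.
- jaws.gripper_to(opening): finger opening in m; the grip force is fixed at half the most; returns when the fingers have stopped.
- arm.pause(seconds).
- planner.ik(position, orientation): joint angles nearest the present ones, or None.
- sensors.sense(): the state.
- optics.capture(name): name is "scene" or "top" or "wrist"; returns a dict with "image" (400x640x3 uint8, blue, green, red), "camera_matrix" (3x3 intrinsics, pixels), "dist" ([k1, k2, p1, p2, k3] as OpenCV has them; the pictures are not rectified), "R" (3x3) and "t" (3): a world point X has camera coordinates R X + t. Camera axes: x right, y down, z forward; pixel columns grow to the right and rows downward; lengths in m; the calibration is good to about 2 mm. A picture is of the moment at which its call begins. There is no depth.
A pose or a line that the arm cannot do raises arm.PlanningError and nothing moves.
- finish_job(): hands the job in; it is judged then, once.
The state is a dict: "t": time; "joints": joint angles; "qvel": joint speeds; "joint_torque": joint torques, N m; "eef_pos": TCP position; "tcp_rot": TCP orientation; "wrist_force": force on the tool from outside, world axes, zero at the start; "wrist_torque": the same for the moment, N m; "opening": finger opening in m; "grasp_force": force on a finger pad.
Only numpy, scipy, OpenCV 4.12 (cv2) and the standard library are available. Lean on these libraries where they do the work, as an engineer would, in place of code of your own. Each camera call takes 0.05 s, during which the arm holds its last target. There are 200 camera calls.

## Task

The plug-in power module with the orange grip is stuck tight in the blue dock on the bench. First press the dock's red bleed button fully down and let it come back up; then take the module by its grip and rock it from side to side along the dock's length, clearly away from the button and then clearly towards it while it is still in the pocket, until it frees. Finish holding it still and upright in the gripper just clear of the dock, about an inch above its pocket and not put down anywhere, and leave the small things lying around where they are.

Things in the scene. Friction and masses are not known exactly. Their poses are not given: they have to be found in the camera images.
- dock: Fixed blue docking base, 96 (x) x 190 (y, its length) x 45 mm tall. Origin: centre of its underside on the bench; z up. The pocket that holds the module is centred at x = 0, y = +40 mm; the red bleed button stands at x = 0, y = -60 mm.
- pocket_rim (a point): Middle of the pocket's mouth, level with the dock's top face (45 mm above the bench); axes as the dock. The pocket is a rectangular well 37 mm (x) by 68 mm (y), its floor 26 mm above the bench (19 mm below this point). The module can rock in it only along y (its x clearance is 1.5 mm a side).
- pad_l (a joint): Outward travel of the brass spring pad on the pocket's +y side (0 with the module seated, gives up to 0.006 m). It lies 30 to 43 mm above the bench and presses on the module's foot with about 27 N. A straight pull against both pads needs 30 to 45 N; rocking up one y side of the foot at a time needs only about 15 N.
- pad_r (a joint): The same for the equal pad on the pocket's -y side (nearer the button).
- bleed (a joint): Red spring push button on the dock, pressed straight down: 0 m up, 0.006 m fully down (needs about 5 N), comes back up by itself.
- bleed_top (a point): Centre of the top face of the red button (20 mm across); it goes down with the button.
- module: Plug-in power module, 112 mm tall, 0.2 to 0.4 kg. Origin: centre of its underside; axes as the dock's when seated. Grey foot 34 (x) x 56 (y) mm up to z = 34 mm, black body 32 x 50 mm up to z = 66 mm, orange grip block 24 (x) x 40 (y) mm from there to z = 112 mm. Seated, its underside is on the pocket floor, 26 mm above the bench.
- module_grip (a point): Middle of the orange grip, 95 mm above the module's underside; axes as the module.
- module_top (a point): Centre of the grip's top face, 112 mm above the module's underside.
- parts_tin: Bystander: small round metal tin, 63 mm across, 26 mm tall; origin under its centre.
- fuse_box: Bystander: small red box with a clear lid, 34 x 50 x 19 mm; origin under its centre.
- solder_spool: Bystander: small spool of solder standing on end, 46 mm across, 30 mm tall; origin under its centre.
Things that resemble listed ones, but are neither listed nor needed, are in the scene too. Of the things that look like the module, the largest one is meant.

How it is judged:
On the way, in this order (a step that is already met when the one before it is completed fails the run):
1. the bleed button is fully down (at least 5 mm) with the module still seated (value of joint bleed above 0.005 m and z of module in the frame of dock below 0.03 m), for 0.05 s.
2. the button has come back up, with the module still seated (value of joint bleed below 0.0015 m and z of module in the frame of dock below 0.03 m), for 0.1 s.
3. the module, its underside still in the pocket, leans at least 3 degrees away from the button (y of module_top in the frame of dock above 0.0455 m and angle between module's own z axis and vertical above 0.052 rad and z of module in the frame of dock below 0.044 m), for 0.05 s.
4. the module, its underside still in the pocket, leans at least 3 degrees towards the button (y of module_top in the frame of dock below 0.0345 m and angle between module's own z axis and vertical above 0.052 rad and z of module in the frame of dock below 0.044 m), for 0.05 s.
At the end, for the whole second after the job is handed in: The gripper holds the module still and upright (within 11 degrees), touching the dock nowhere, its underside 5 to 55 mm above the dock's top face and within 40 mm sideways of the pocket's middle; the button is up; tin, fuse box and solder spool lie within 25 mm of where they were (z of module in the frame of dock between 0.05 and 0.1 m and horizontal distance between module and pocket_rim below 0.04 m and angle between module's own z axis and vertical below 0.2 rad and contact force between the fingers and module above 2 N and contact force between module and dock below 0.3 N and linear speed of module below 0.03 m/s and value of joint bleed below 0.0015 m and distance of each of parts_tin, fuse_box, solder_spool from where it was at the start of the episode below 0.025 m); the arm keeps its last pose, push and grip.
It fails at once if the parts tin is knocked away (distance of parts_tin from where it was at the start of the episode above 0.025 m).
It fails at once if the fuse box is knocked away (distance of fuse_box from where it was at the start of the episode above 0.025 m).
It fails at once if the solder spool is knocked away (distance of solder_spool from where it was at the start of the episode above 0.025 m).
It also fails if it takes over 45 s, if anything falls off the work surface, if the arm or the gripper's body presses on something with over 40 N, if the wrist force passes 120 N, or if a joint passes its speed limit or range.

## Working session

There is one attempt and no reset: what is moved stays moved. The work goes in short steps, each a Python script; the robot and the scene stay as the last script left them, time stands still between calls to the robot, and variables do not carry over. Pictures are saved under pics/ and viewed, at most 10 in all, crops included, and the job is handed in when it is done.

```bash
mkdir -p pics; ls; python3 - <<'E'
from station import optics,sensors
import cv2,pickle
d={}
for n in("scene","top","wrist"):
    d[n]=optics.capture(n); cv2.imwrite(f"pics/{n}.png",d[n]["image"])
    print(n,d[n]["camera_matrix"].tolist(),d[n]["dist"],d[n]["R"].round(3).tolist(),d[n]["t"])
pickle.dump(d,open("d.pkl","wb"))
print(sensors.sense())
E
```

```text
pics
scene [[517.9155098814389, 0.0, 320.061808827631], [0.0, 517.9155098814389, 199.7975319787487], [0.0, 0.0, 1.0]] [-0.03334243  0.          0.          0.          0.        ] [[-0.553, -0.833, 0.009], [-0.603, 0.393, -0.694], [0.575, -0.389, -0.72]] [0.40571349 0.35233412 0.8004305 ]
top [[377.45280454483293, 0.0, 324.244392304102], [0.0, 377.45280454483293, 202.18582906298988], [0.0, 0.0, 1.0]] [-0.09060407  0.          0.          0.          0.        ] [[-0.031, -1.0, 0.002], [-0.969, 0.03, -0.247], [0.246, -0.01, -0.969]] [0.12084182 0.59114561 0.81201778]
wrist [[285.4143918811603, 0.0, 322.76166245762545], [0.0, 285.4143918811603, 201.51430018689413], [0.0, 0.0, 1.0]] [0.002817 0.       0.       0.       0.      ] [[-0.375, 0.927, 0.003], [0.877, 0.354, 0.325], [0.3, 0.125, -0.946]] [ 0.62264283 -0.04240079  0.3830156 ]
{'t': 0.15, 'joints': array([-9.27362815e-01,  3.85402712e-01,  6.95082044e-03, -3.00211968e-04,
       -1.19403242e+00, -2.58609668e-01]), 'qvel': array([-4.27557103e-07, -1.74722026e-03,  5.78093300e-03,  1.42405741e-03,
        1.50982517e-03, -1.18216666e-03]), 'joint_torque': array([ 3.61614921e-04, -3.92680085e+01,  1.88583988e+01,  4.18859705e+00,
       -3.39537364e-03, -2.70542714e-06]), 'eef_pos': array([ 0.23460209, -0.57914633,  0.4038709 ]), 'tcp_rot': array([[-9.26906058e-01, -3.75292602e-01, -7.89353545e-04],
       [-3.75293397e-01,  9.26904829e-01,  1.51792011e-03],
       [ 1.61991425e-04,  1.70320852e-03, -9.99998536e-01]]), 'wrist_force': array([ 0.34980248, -0.49874038,  0.20931938]), 'wrist_torque': array([-0.02313873,  0.01414964, -0.01423563]), 'grasp_force': 0.0, 'opening': 0.08516187240551085}
```

View pics/top.png

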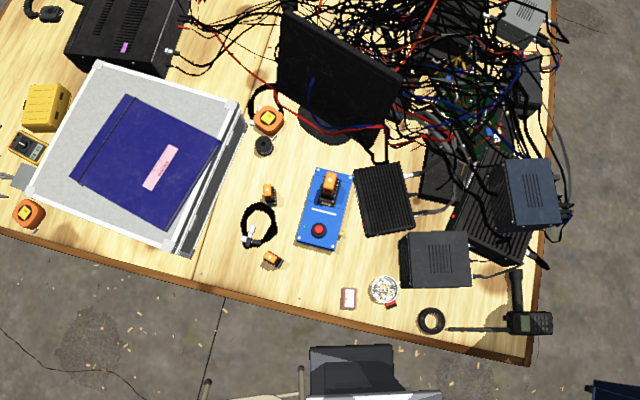

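View pics/scene.png

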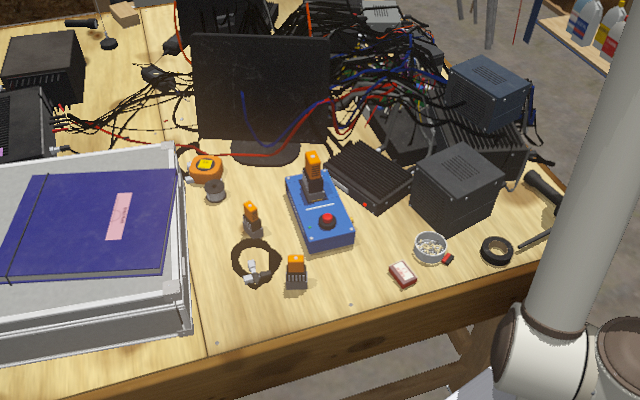

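The dock is at about (323,208) in the top picture. The module candidates there are (329,185) in the dock, and (268,193) and (272,259) loose on the bench. The one in the dock is the largest and fits the description. I'll confirm it in an enlarged crop of both views.

```bash
python3 - <<'E'
import cv2,pickle,numpy as np
d=pickle.load(open("d.pkl","rb"))
a=d["top"]["image"][155:265,250:370]; b=d["scene"]["image"][140:260,270:370]
a=cv2.resize(a,None,fx=5,fy=5,interpolation=cv2.INTER_CUBIC)
b=cv2.resize(b,None,fx=5,fy=5,interpolation=cv2.INTER_CUBIC)
cv2.imwrite("pics/ca.png",a);cv2.imwrite("pics/cb.png",b)
E
```

```text
(no output)
```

View pics/ca.png

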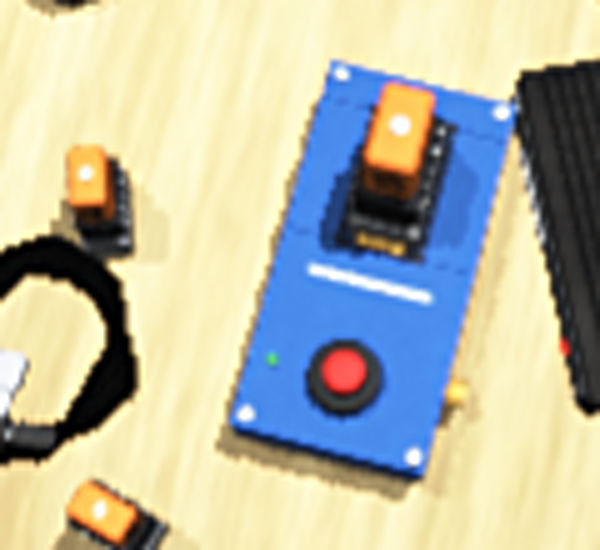

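View pics/cb.png

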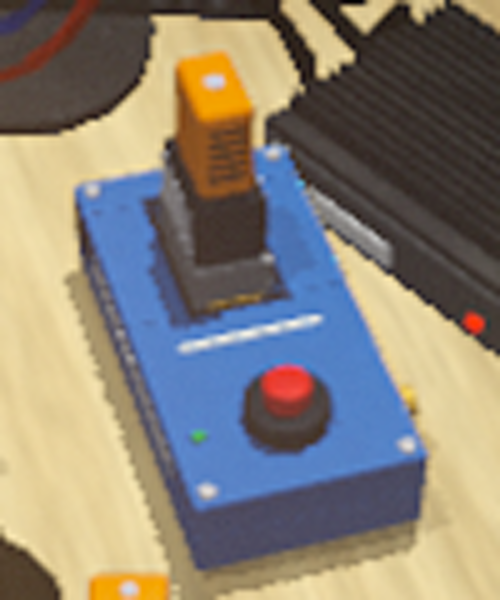

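The crops confirm it: the module stands in the pocket, with its top dot at crop (400,125) in the top view and (214,82) in the scene view. The red button is at (345,370) and (288,381). The loose look-alikes are clearly smaller. Next I'll fit the dock pose from both views.

```bash
cat >fit.py <<'E'
import cv2,pickle,numpy as np
from scipy.optimize import least_squares
d=pickle.load(open("d.pkl","rb"))
def proj(c,P):
    return cv2.projectPoints(np.array(P,float),cv2.Rodrigues(c["R"])[0],c["t"],c["camera_matrix"],c["dist"])[0][:,0]
obs={"top":((250,155),[(342,73),(502,111),(246,413),(414,457),(400,125),(345,370)]),
"scene":((270,140),[(92,188),(275,152),(207,491),(406,444),(214,82),(288,381)])}
def pts(p):
    x,y,w,a,b,hb=p; c,s=np.cos(w),np.sin(w)
    L=np.array([(-a,b,.045),(a,b,.045),(-a,-b,.045),(a,-b,.045),(0,.04,.138),(0,-.06,hb)])
    return np.c_[x+c*L[:,0]-s*L[:,1],y+s*L[:,0]+c*L[:,1],L[:,2]]
def res(p):
    return np.concatenate([(proj(d[n],pts(p))-((np.array(q)+.5)/5-.5+o)).ravel() for n,(o,q) in obs.items()])
r=least_squares(res,[.6,0,-1.8,.04,.087,.055])
print(r.x.round(4),r.fun.reshape(-1,2).round(2).tolist())
# individual triangulation from two views of screws etc.
for k in range(6):
    f=lambda X:np.concatenate([proj(d[n],[X])[0]-((np.array(q[k])+.5)/5-.5+o) for n,(o,q) in obs.items()])
    print(k,least_squares(f,pts(r.x)[k]).x.round(4),pts(r.x)[k].round(4))
# bystanders: pixel -> plane
def onplane(n,uv,z):
    return least_squares(lambda X:proj(d[n],[(X[0],X[1],z)])[0]-uv,[.6,0]).x.round(3)
for nm,uv,z in(("tin",(384,290),.02),("fuse",(348,298),.015),("spool",(263,146),.03),("blackbox",(383,200),.03),("blackbox left bottom corner",(366,236),.03),("box2 tl",(400,236),.09)):print(nm,onplane("top",uv,z))
E
python3 fit.py
```

```text
[ 0.591   0.1005 -1.8587  0.041   0.0882  0.0656] [[0.05, -0.13], [0.16, 0.29], [0.09, 0.05], [0.0, 0.02], [0.22, 0.0], [-0.04, 0.1], [-0.05, 0.26], [-0.39, 0.11], [-0.05, -0.03], [0.18, 0.16], [0.01, -0.5], [-0.24, -0.03]]
0 [0.6865 0.115  0.0465] [0.6872 0.1148 0.045 ]
1 [0.6639 0.0359 0.0454] [0.6639 0.0361 0.045 ]
2 [0.518 0.165 0.045] [0.518  0.1649 0.045 ]
3 [0.4948 0.0864 0.0454] [0.4947 0.0862 0.045 ]
4 [0.6295 0.0894 0.1367] [0.6293 0.0892 0.138 ]
5 [0.5335 0.1172 0.0653] [0.5334 0.1176 0.0656]
tin [ 0.389 -0.033]
fuse [0.374 0.053]
spool [0.76  0.255]
blackbox [ 0.607 -0.044]
blackbox left bottom corner [0.518 0.004]
box2 tl [ 0.506 -0.066]
```

The fit is good: residuals under 0.5 px, and the triangulated heights match. Dock at (0.591, 0.1005), yaw -106.5°. Next I'll write the helpers, check IK for all the poses, and press the button.

```bash
cat >h.py <<'E'
import numpy as np
from scipy.spatial.transform import Rotation as Ro
from station import arm,jaws,planner,sensors,optics,finish_job
W=-1.8587; D=np.array([.591,.1005,0.]); RD=Ro.from_euler('z',W).as_matrix()
S=-1   # tool y = S * dock y
def base(s=None):
    s=S if s is None else s
    return RD@np.array([[-s,0,0],[0,s,0],[0,0,-1.]]).T*1.0
def tool(s=None):
    s=S if s is None else s
    y=RD[:,1]*s; z=np.array([0,0,-1.]); return np.c_[np.cross(y,z),y,z]
def w(p): return D+RD@np.array(p,float)
def mod(lean,y,z,s=None,G=.095+.155):
    """TCP pose for module lean (rad, + = top to dock +y) with underside centre at dock (0,y,z)"""
    Q=Ro.from_euler('x',-lean).as_matrix()
    return w(np.array([0,y,z])+Q@[0,0,G]), RD@Q@RD.T@tool(s)
def rock(lean,lift=0.):
    """pivot about the foot's lower edge on the leaning side, plus lift"""
    e=.028*np.sign(lean)
    Q=Ro.from_euler('x',-lean).as_matrix()
    o=np.array([0,.04+e,.026+lift])-Q@[0,e,0]
    return mod(lean,o[1],o[2])
def st():
    s=sensors.sense(); print("t%.2f"%s["t"],s["eef_pos"].round(4),"F",s["wrist_force"].round(1),"T",s["wrist_torque"].round(2),"op %.4f g %.1f"%(s["opening"],s["grasp_force"])); return s
E
python3 - <<'E'
from h import *
for s in(1,-1):
    for p,R in[(w([0,-.06,.40]),tool(s)),(w([0,-.06,.235]),tool(s)),mod(0,.04,.12,s),mod(0,.04,.026,s),mod(.15,.04,.026,s),mod(-.15,.04,.026,s)]:
        q=planner.ik(p,R); print(s,None if q is None else np.round(q,2))
E
```

```text
1 [ 0.51  0.25 -0.19  0.   -1.12  2.34]
1 [ 0.51  0.44 -0.4   0.   -0.73  2.34]
1 [ 0.39  0.43 -0.02  0.   -1.13  2.46]
1 [ 0.39  0.51 -0.13  0.   -0.93  2.46]
1 [ 0.34  0.59  0.05 -0.1  -1.15  2.56]
1 [ 0.45  0.44 -0.32  0.16 -0.7   2.28]
-1 [ 0.51  0.25 -0.19  0.   -1.12 -0.8 ]
-1 [ 0.51  0.44 -0.4   0.   -0.73 -0.8 ]
-1 [ 0.39  0.43 -0.02  0.   -1.13 -0.68]
-1 [ 0.39  0.51 -0.13  0.   -0.93 -0.68]
-1 [ 0.34  0.59  0.05 -0.1  -1.15 -0.58]
-1 [ 0.45  0.44 -0.32  0.16 -0.7  -0.86]
```

```bash
python3 - <<'E'
from h import *
R=tool(); f=arm.finger_overhang; print(f)
jaws.gripper_to(0.0)
arm.move_to(w([0,-.06,.40]),R)
arm.line_to(w([0,-.06,.0656+f+.012]),speed=.15); st()
print(arm.line_to(w([0,-.06,.0656+f-.009]),speed=.02,stop_force=14)); s=st(); print("tip z",s["eef_pos"][2]-f)
arm.pause(.15)
st()
import cv2; cv2.imwrite("pics/press.png",cv2.resize(optics.capture("scene")["image"][130:260,250:380],None,fx=4,fy=4))
E
```

```text
0.1734
t4.73 [0.5338 0.1177 0.2518] F [-0.3  0.6  1. ] T [0.01 0.02 0.01] op -0.0002 g 0.0
True
t5.56 [0.5336 0.1177 0.2346] F [-2.3 -0.2  5.7] T [ 0.08  0.39 -0.  ] op 0.0001 g 2.4
tip z 0.06115169784649366
t5.71 [0.5336 0.1177 0.2345] F [-0.7  0.6  4.5] T [0.11 0.37 0.  ] op 0.0001 g 2.7
```

View pics/press.png

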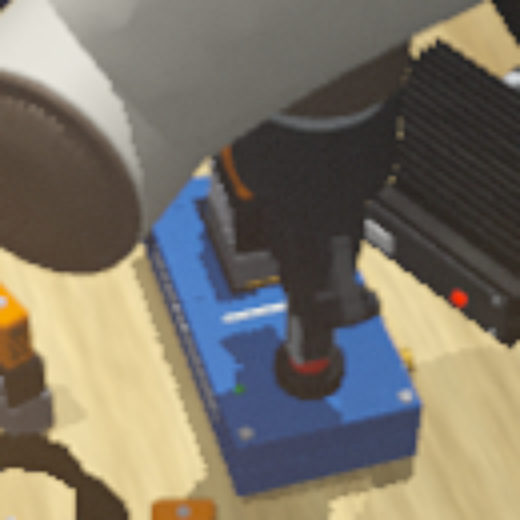

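The fingers are centred on the button but stopped about 4.5 mm down, at only 5 N, so I'll press on to the bottom.

```bash
python3 - <<'E'
from h import *
f=arm.finger_overhang
for z in(.0595,.0585,.0575,.0565):
    r=arm.line_to(w([0,-.06,z+f]),speed=.01,stop_force=20); arm.pause(.1)
    s=st(); print(z,r,"tip",round(s["eef_pos"][2]-f,4))
    if s["wrist_force"][2]>14: break
arm.pause(.15)
E
```

```text
t6.11 [0.5336 0.1177 0.2344] F [-2.9  0.2 11.1] T [ 0.08  1.09 -0.01] op 0.0002 g 5.5
0.0595 False tip 0.061
t6.46 [0.5336 0.1177 0.2343] F [-5.7  0.6 15.5] T [ 0.09  1.72 -0.02] op 0.0000 g 8.1
0.0585 False tip 0.0609
```

The arm hit a hard stop at tip z 0.061. I'll back off and press again in small steps to see whether that is the full 6 mm of travel.

```bash
python3 - <<'E'
from h import *
f=arm.finger_overhang
arm.line_to(w([0,-.06,.071+f]),speed=.05); arm.pause(.2)
for z in np.arange(.070,.0575,-.001):
    arm.line_to(w([0,-.06,z+f]),speed=.02); arm.pause(.08)
    s=sensors.sense(); print(round(z,4),"tip %.4f"%(s["eef_pos"][2]-f),s["wrist_force"].round(1),s["wrist_torque"].round(2))
    if s["wrist_force"][2]>16: break
print(s["t"])
E
```

```text
0.07 tip 0.0698 [ 0.3  0.  -0.9] [ 0.01  0.   -0.01]
0.069 tip 0.0690 [ 0.4 -0.1  0.1] [0.06 0.   0.01]
0.068 tip 0.0680 [ 0.7  0.1 -0.2] [ 0.01 -0.01 -0.02]
0.067 tip 0.0671 [0.5 0.1 0.9] [ 0.03 -0.01 -0.03]
0.066 tip 0.0662 [ 1.4 -0.   2.6] [ 0.07 -0.01  0.  ]
0.065 tip 0.0651 [-0.9  0.5  2.3] [ 0.11 -0.13 -0.05]
0.064 tip 0.0641 [0.1 0.  2.2] [ 0.05 -0.13  0.02]
0.063 tip 0.0631 [0.6 0.4 4.8] [ 0.15 -0.13 -0.02]
0.062 tip 0.0621 [0.4 0.9 4.1] [ 0.14 -0.21  0.03]
0.061 tip 0.0611 [0.6 0.4 5.1] [ 0.14 -0.16 -0.04]
0.06 tip 0.0610 [-1.8  0.9 10.3] [0.06 0.46 0.  ]
0.059 tip 0.0609 [-3.1 -0.1 15.3] [ 0.13  1.04 -0.04]
0.058 tip 0.0608 [-5.6 -0.2 21.1] [ 0.12  1.66 -0.02]
11.5417
```

Contact started at about 0.067 and the stop is at 0.061, at about 5 N. That is the full 6 mm of travel. Next: release the button and grasp the module.

```bash
python3 - <<'E'
from h import *
arm.line_to(w([0,-.06,.345]),speed=.2)
jaws.gripper_to(.085)
p,R=mod(0,.04,.026+.075); arm.line_to(p,R,speed=.2)
p,R=mod(0,.04,.026); print(arm.line_to(p,speed=.12,stop_force=15)); st()
jaws.gripper_to(0.02); st()
import cv2; cv2.imwrite("pics/grasp.png",cv2.resize(optics.capture("scene")["image"][100:260,250:400],None,fx=4,fy=4))
E
```

```text
False
t14.47 [0.6295 0.0894 0.2769] F [-0.3  0.1  0.2] T [0.01 0.02 0.01] op 0.0848 g 0.0
t14.95 [0.6292 0.0892 0.2768] F [-3.8  0.9  4. ] T [0.16 0.66 0.08] op 0.0392 g 63.8
```

View pics/grasp.png

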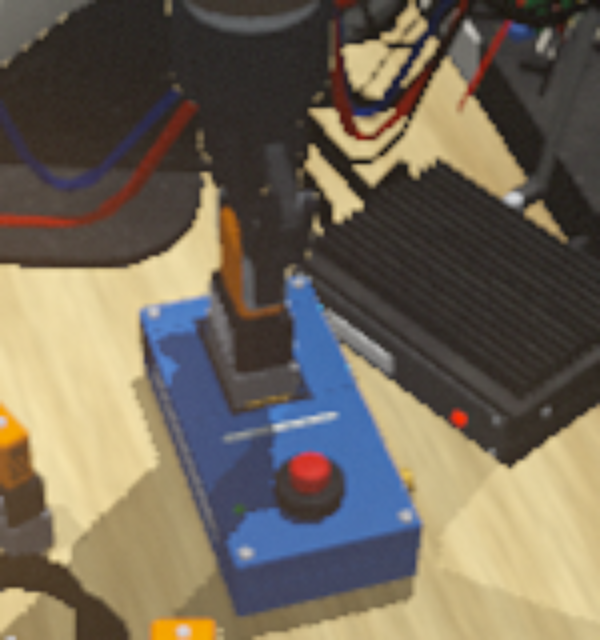

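The module is gripped (opening 39 mm, 64 N) and the button is up. Now I'll rock it away from the button.

```bash
python3 - <<'E'
from h import *
import cv2
for a in(.04,.08,.11):
    p,R=rock(a); arm.line_to(p,R,speed=.03); st()
arm.pause(.1); st()
cv2.imwrite("pics/rock1.png",cv2.resize(optics.capture("scene")["image"][100:260,250:400],None,fx=3.7,fy=3.7))
E
```

```text
t15.48 [0.639  0.0863 0.2776] F [-5.   1.7  6.6] T [ 0.23  0.84 -0.04] op 0.0392 g 64.1
t15.97 [0.6487 0.0835 0.2781] F [-4.2  0.9  5.8] T [0.24 0.87 0.05] op 0.0394 g 64.1
t16.37 [0.6559 0.0813 0.2782] F [-5.4  1.7  6.8] T [0.2  0.78 0.08] op 0.0395 g 64.1
t16.47 [0.6559 0.0813 0.2782] F [-5.5  1.5  6.8] T [0.2  0.8  0.02] op 0.0393 g 64.0
```

View pics/rock1.png

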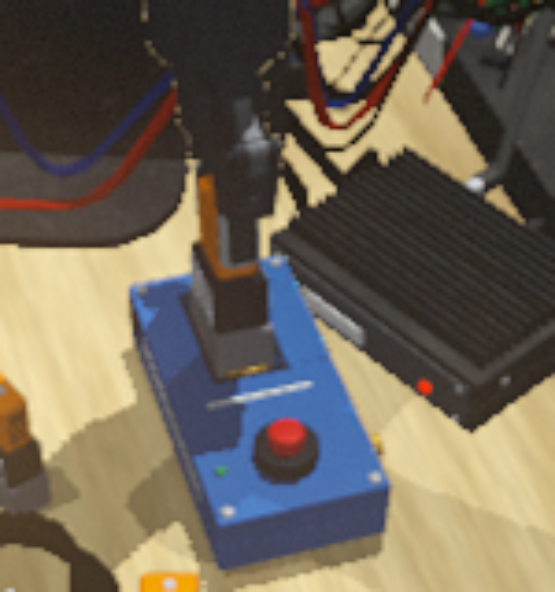

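The grip top has moved away from the button while the foot stays in the pocket, so it is leaning about 6° as commanded. Now the other way.

```bash
python3 - <<'E'
from h import *
import cv2
for a in(.05,-.001,-.05,-.11):
    p,R=rock(a,.001); arm.line_to(p,R,speed=.04); st()
arm.pause(.15); st()
cv2.imwrite("pics/rock2.png",cv2.resize(optics.capture("scene")["image"][100:260,250:400],None,fx=3.7,fy=3.7))
E
```

```text
t17.04 [0.6415 0.0856 0.278 ] F [-1.7  0.9  4.4] T [0.55 0.86 0.01] op 0.0394 g 63.8
t17.51 [0.6294 0.0892 0.2769] F [-0.7  1.4  3.1] T [0.62 0.77 0.03] op 0.0393 g 63.7
t17.97 [0.6176 0.0926 0.2778] F [1.3 1.4 0.1] T [ 0.44  0.31 -0.09] op 0.0394 g 63.3
t18.49 [0.6032 0.0969 0.2783] F [ 3.2  0.3 -2.9] T [ 0.13 -0.26 -0.08] op 0.0389 g 62.9
t18.64 [0.6032 0.0969 0.2783] F [ 3.  -0.2 -2.3] T [ 0.16 -0.37  0.03] op 0.0393 g 62.8
```

View pics/rock2.png

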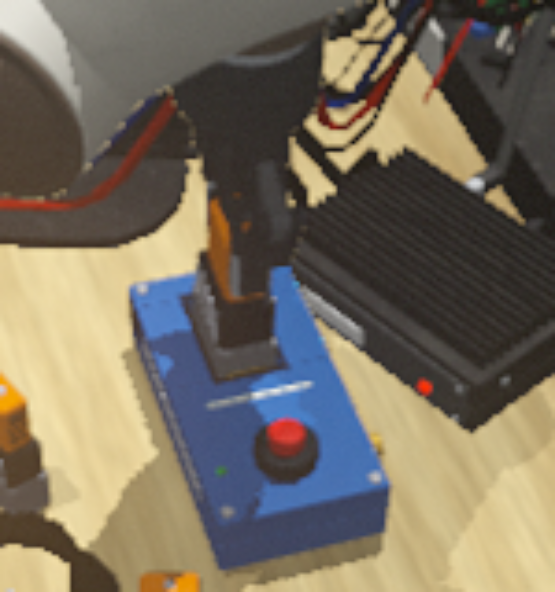

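It is clearly leaning towards the button. Next I'll walk it up in alternate leans, then lift it clear.

```bash
python3 - <<'E'
from h import *
import cv2
for a,l in((.1,.003),(-.1,.007),(.1,.011),(-.08,.016)):
    p,R=rock(a,l); arm.line_to(p,R,speed=.06); st()
p,R=mod(0,.04,.048); arm.line_to(p,R,speed=.05); st()
p,R=mod(0,.04,.072); arm.line_to(p,R,speed=.05); arm.pause(.4); st()
cv2.imwrite("pics/up.png",cv2.resize(optics.capture("scene")["image"][80:260,250:400],None,fx=3.3,fy=3.3))
E
```

```text
t19.72 [0.6529 0.0822 0.2809] F [-3.9  0.2  2.2] T [ 0.2   0.12 -0.06] op 0.0394 g 63.5
t20.71 [0.6054 0.0962 0.2832] F [ 4.5  1.3 -9.6] T [ 0.42 -0.52  0.07] op 0.0390 g 62.1
t21.70 [0.653  0.0821 0.2884] F [-0.8  0.8 -5.8] T [ 0.24 -0.34  0.  ] op 0.0392 g 62.8
t22.61 [0.6107 0.0948 0.2943] F [ 1.7 -0.2 -1.2] T [-0.14 -0.32 -0.03] op 0.0394 g 64.2
t23.17 [0.6291 0.089  0.2973] F [-1.2  0.9 -2.7] T [-0.01  0.08 -0.04] op 0.0392 g 64.1
t24.20 [0.6294 0.0891 0.3218] F [-0.1 -0.1 -2.6] T [0.04 0.04 0.  ] op 0.0393 g 64.1
```

View pics/up.png

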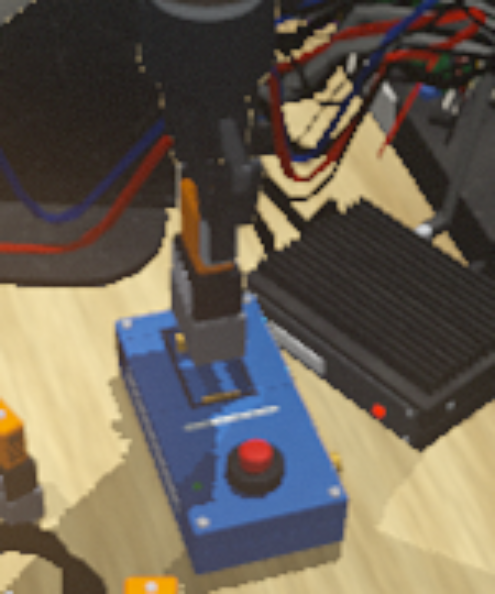

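The module is free, upright and about an inch above its pocket: only its weight of about 2.6 N is left on the wrist. The button is up, so I'm handing in.

```bash
python3 -c "
from station import finish_job
print(finish_job())"
```

```text
the job is handed in; nothing more can be done
None
```

The bleed button was pressed fully and came back up, the module was rocked free both ways, and I handed the job in at about 24 s with the module held still and upright about an inch above its pocket; the hand-in returned no verdict.

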